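Pack seven grinding cup stones flat in a round tin

ROBOT

A 7-joint arm with a two-finger parallel gripper is mounted at the origin on the work surface. World frame = base frame: x ahead of the robot, y to its left, z up, the work surface at z = 0. Lengths are in m, angles in degrees, forces in N, time in s.
With the tool pointing down it reaches from about 0.425 to 0.875 m from the base axis. Payload 4.7 kg.
Tool frame: the origin (TCP) lies midway between the tips of the shut fingers; the grasp point (between the pads) lies 19 mm behind it; z points along the fingers, y is the direction in which the jaws open and shut (so a half turn about z gives the same grasp; the last joint's range is limited). The gripper opens to 87 mm and grips with 3 to 60 N. Pads are 19 mm wide; open, the fingers measure 117 mm over their backs; the gripper's body (75 mm by 190 mm) begins 51 mm behind the grasp point.
Start: joints at [0.808, 18.392, -4.016, 83.108, 1.295, 78.541, -3.26], TCP at [0.65, -0, 0.193] pointing down, gripper open.
Joint ranges: [-163.93, 163.93], [-17.29, 119.83], [-79.2, 71.16], [3.27, 140.29], [-89.18, 269.18], [5.43, 117.66], [-154.24, 154.24]. Speed limits (degrees/s): [147.25, 147.25, 180, 180, 180, 180, 180].

INTERFACE

Orientations are given as [roll, pitch, yaw] about the fixed x, y, z axes, in that order (R = Rz(yaw) Ry(pitch) Rx(roll)).
In Python, from cell import env gives the robot as it stands. The module is installed in compiled form; this text tells all that it offers.
- The arm moves only by the tool servo_tool, never from a script. Its argument "plan" is a list of rows, each a list of 3 entries, a list of its own where there are three numbers: the opening, from 0 (shut) to 1 (fully open), then the shift along the tool's x, y, z in cm, then the turn, a rotation vector about the tool's x, y, z in degrees. A call has 1 to 20 rows; each row shifts and turns the pose as measured when the row begins, along the tool's axes as they then stand; what a row does not reach is not made up. A row lasts 1/12 s, in which the tool goes at most 41.7 mm and 7.16 degrees, less where a joint would pass 70% of its speed; a pose out of reach is approached as far as the arm can. A call is refused whole if a number of a shift passes 4.17 or a number of a turn 7.16, either way. A call with a gripper value outside its range is refused whole. The fingers move at their own pace and stop on an object; "force" is the grip in N (left out, the last holds). Time passes only in rows, so rows that do not move let the fingers close. It gives the time, the measured TCP pose, the force and the opening at its end, in the units of the state.
- env.get_obs(): the state, without advancing time (a new reading comes with each control period).
- env.read_camera(name): name is "scene" or "side" or "wrist"; returns a dict with "image" (384x512x3 uint8, blue, green, red), "fx", "fy", "cx", "cy" (pixels), "rvec" (rotation vector, rad) and "tvec" (3), from world to camera coordinates, as OpenCV has them; the wrist camera has in their place "T_tool_cam" (4x4, takes a point from camera to tool coordinates, whose origin is the TCP and whose axes are the flange's). Camera axes: x right, y down, z forward; pixel columns grow to the right and rows downward; lengths in m; the calibration is good to about 2 mm. The wrist camera is an equidistant fisheye: a pixel r from the principal point sees the ray r / f radians off the axis. A picture is of the moment at which its call begins: read the wrist's pose just before it. There is no depth.
- env.sign_off(): hands the job in, once; it reports no verdict.
The state is a dict: "time_s": time; "qpos": joint angles; "joint_velocities": joint speeds; "effort": joint torques, N m; "tool_pos": TCP position; "tool_rot": TCP orientation; "force": force on the tool from outside, world axes, zero at the start; "wrist_torque": the same for the moment, N m; "grip_width": finger opening in m.
Only numpy, scipy, OpenCV 4.12 (cv2) and the standard library are available. Lean on these libraries where they do the work, as an engineer would, in place of code of your own. Each camera call takes 0.05 s, during which the arm holds its last target. There are 200 camera calls.

TASK

Pack all seven grinding stones into the round tin, six in a ring round one in the middle, each standing flat on the tin's floor with its hub up and none resting on another or on the rim. The four already in the tin are badly spread and must be closed up to make room for the three on the bench. Leave the hammer, the can and the angle iron where they are.

Things in the scene. Friction and masses are not known exactly. Their poses are not given: they have to be found in the camera images.
- tin: shallow round bare-metal tin, fixed to the bench, inner diameter 185 mm, so the seven fit with only a few mm to spare, wall 3 mm, rim 28 mm above the bench, floor 3 mm thick. Origin at the centre of its underside, z up. Its yaw shows nowhere on it.
- tin_floor (a point): centre of the tin's inner floor, 3 mm above the bench
- stone1: grinding cup stone: grey round body 60 mm across and 24 mm high (lowest 4 mm bevelled inward to 52 mm across, top edge slightly bevelled), with a steel cylinder hub standing up from its middle, 24 mm across and 30 mm high, so 54 mm in all; about 0.16 kg. Origin at the centre of its underside, z up through the hub. Starts loose in the tin, standing on its floor, but badly spread; it slides when pushed.
- stone2: grinding cup stone: grey round body 60 mm across and 24 mm high (lowest 4 mm bevelled inward to 52 mm across, top edge slightly bevelled), with a steel cylinder hub standing up from its middle, 24 mm across and 30 mm high, so 54 mm in all; about 0.16 kg. Origin at the centre of its underside, z up through the hub. Starts loose in the tin, standing on its floor, but badly spread; it slides when pushed.
- stone3: grinding cup stone: grey round body 60 mm across and 24 mm high (lowest 4 mm bevelled inward to 52 mm across, top edge slightly bevelled), with a steel cylinder hub standing up from its middle, 24 mm across and 30 mm high, so 54 mm in all; about 0.16 kg. Origin at the centre of its underside, z up through the hub. Starts loose in the tin, standing on its floor, but badly spread; it slides when pushed.
- stone4: grinding cup stone: grey round body 60 mm across and 24 mm high (lowest 4 mm bevelled inward to 52 mm across, top edge slightly bevelled), with a steel cylinder hub standing up from its middle, 24 mm across and 30 mm high, so 54 mm in all; about 0.16 kg. Origin at the centre of its underside, z up through the hub. Starts loose in the tin, standing on its floor, but badly spread; it slides when pushed.
- stone5: grinding cup stone: grey round body 60 mm across and 24 mm high (lowest 4 mm bevelled inward to 52 mm across, top edge slightly bevelled), with a steel cylinder hub standing up from its middle, 24 mm across and 30 mm high, so 54 mm in all; about 0.16 kg. Origin at the centre of its underside, z up through the hub. Starts on the bench beside the tin.
- stone6: grinding cup stone: grey round body 60 mm across and 24 mm high (lowest 4 mm bevelled inward to 52 mm across, top edge slightly bevelled), with a steel cylinder hub standing up from its middle, 24 mm across and 30 mm high, so 54 mm in all; about 0.16 kg. Origin at the centre of its underside, z up through the hub. Starts on the bench beside the tin.
- stone7: grinding cup stone: grey round body 60 mm across and 24 mm high (lowest 4 mm bevelled inward to 52 mm across, top edge slightly bevelled), with a steel cylinder hub standing up from its middle, 24 mm across and 30 mm high, so 54 mm in all; about 0.16 kg. Origin at the centre of its underside, z up through the hub. Starts on the bench beside the tin.
- hammer: hammer lying on the bench, a bystander; origin under its middle
- can: upright can, 84 mm across and 110 mm high, a bystander; origin at the centre of its underside
- angle_iron: 160 mm piece of steel angle section lying on the bench, 35 mm wide and high, a bystander; origin under its middle
Not all that is in view belongs to the job. What is shaped like the stone6 but pink is not meant. Leave any blue look-alike of the stone7 alone.

How it is judged:
By the outcome, as a careful person would: the job done as asked, in the order asked, and still so for the second after the job is handed in, with the robot touching nothing.
It also fails if it takes over 72 s, if anything falls off the work surface, if the arm or the gripper's body presses on something with over 40 N, if the wrist force passes 120 N, or if a joint passes its speed limit or range.

## Working session

There is one attempt and no reset: what is moved stays moved. The work goes in short steps, Python scripts to look and compute and a tool call to move; the robot and the scene stay as the last step left them, time stands still between calls to the robot, and variables do not carry over. Pictures are saved under pics/ and viewed, about 8 in all and at most 12, crops included, and the job is handed in when it is done.

Besides the shell and the picture viewer there is one more tool, called after "Call:" by a JSON object that holds its "fn" and its "kwargs". servo_tool: Moves the arm, as the interface text tells. Its arguments: {"type":"object","properties":{"plan":{"type":"array"},"force":{"type":"number"}},"required":["plan"]}

```bash
mkdir -p pics
cat > h.py <<'E'
import numpy as np, cv2
from cell import env
def snap(name,fn):
    o=env.get_obs(); c=env.read_camera(name); cv2.imwrite('pics/'+fn+'.png',c['image']); 
    np.save('pics/'+fn+'.npy',{'o':o,'c':c},allow_pickle=True); return o,c
def load(fn):
    d=np.load('pics/'+fn+'.npy',allow_pickle=True).item(); return d['o'],d['c']
def px2w(c,u,v,z):
    R=cv2.Rodrigues(np.array(c['rvec'],float))[0]; t=np.array(c['tvec'],float).ravel()
    d=R.T@np.array([(u-c['cx'])/c['fx'],(v-c['cy'])/c['fy'],1]); p=-R.T@t
    return p+d*(z-p[2])/d[2]
def w2px(c,P):
    return cv2.projectPoints(np.array(P,float).reshape(-1,3),np.array(c['rvec'],float),np.array(c['tvec'],float),np.array([[c['fx'],0,c['cx']],[0,c['fy'],c['cy']],[0,0,1.]]),None)[0].reshape(-1,2)
E
python3 - <<'E'
from h import *
a=snap('scene','s0')[1];b=snap('side','d0')[1];o,w=snap('wrist','w0')
print(o); print({k:v for k,v in w.items() if k!='image'}); print({k:v for k,v in a.items() if k!='image'})
for n,i in(('s0',a),('d0',b)): pass
cv2.imwrite('pics/a.png',cv2.resize(a['image'],(800,600),interpolation=2))
E
```

```text
{'time_s': 0.1, 'qpos': array([ 0.80641319, 18.43511933, -4.01444701, 83.16876063,  1.2962642 ,
       78.5412765 , -3.2589992 ]), 'joint_velocities': array([-0.02991149, -0.03066249,  0.03408244, -0.03872748,  0.09340116,
       -0.00948352,  0.0372754 ]), 'effort': array([ 1.37795760e-04, -4.92569017e+01, -4.06077392e-01, -3.13399816e+01,
       -6.42974046e-02,  3.95253638e-02,  6.49213871e-05]), 'tool_pos': array([ 6.49443503e-01, -5.68780205e-05,  1.91759883e-01]), 'tool_rot': array([-1.79900143e+02,  7.10314470e-03,  9.00034303e+01]), 'force': array([ 0.20192081,  0.27033911, -0.08200524]), 'wrist_torque': array([-0.00195076, -0.02318768,  0.00218951]), 'grip_width': 0.0871264688196152}
{'fx': 297.3186396354542, 'fy': 297.3186396354542, 'cx': 253.30160107915157, 'cy': 189.37566864478356, 'T_tool_cam': array([[-9.80458406e-04, -9.66430969e-01, -2.56924542e-01,
         6.92627001e-02],
       [ 9.99999465e-01, -8.62507544e-04, -5.71778306e-04,
         4.73864638e-04],
       [ 3.30984907e-04, -2.56924965e-01,  9.66431297e-01,
        -1.91372651e-01],
       [ 0.00000000e+00,  0.00000000e+00,  0.00000000e+00,
         1.00000000e+00]])}
{'fx': 376.40711560551966, 'fy': 376.40711560551966, 'cx': 250.85248479320333, 'cy': 185.87534155357375, 'rvec': array([ 2.16961157,  1.28450239, -0.46982179]), 'tvec': array([-0.35496369, -0.36966876,  1.29362647])}
```

View pics/a.png

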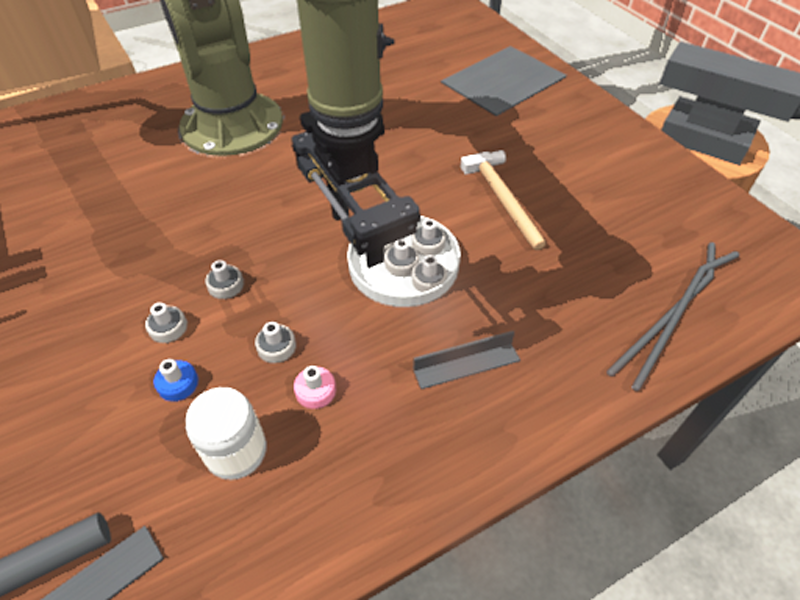

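View pics/w0.png

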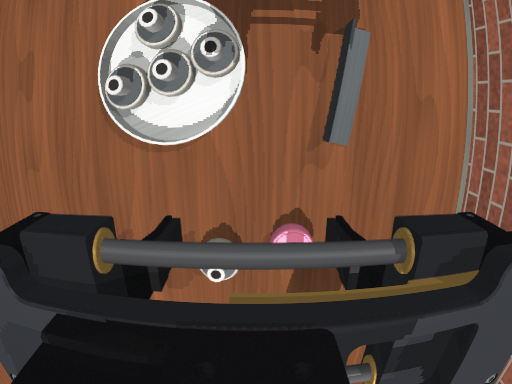

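The scene view shows the tin at (405,258). The grey bench stones' hubs are at (157,312), (220,268) and (270,330). Things to avoid: the blue one at (170,370), the pink one at (312,375), the can at (226,430) and the angle iron at (465,360). The wrist view shows the four tin stones' hub tops at about (148,17), (211,46), (161,69) and (114,86).

```bash
cat >> h.py <<'E'
from scipy.spatial.transform import Rotation as Ro
def pose(o):
    T=np.eye(4); T[:3,:3]=Ro.from_euler('xyz',o['tool_rot'],degrees=True).as_matrix(); T[:3,3]=o['tool_pos']; return T
def wpx2w(o,c,u,v,z):
    x,y=u-c['cx'],v-c['cy']; r=np.hypot(x,y); th=r/c['fx']
    d=np.array([x/r*np.sin(th),y/r*np.sin(th),np.cos(th)]); M=pose(o)@c['T_tool_cam']
    d=M[:3,:3]@d; p=M[:3,3]; return p+d*(z-p[2])/d[2]
def ww2px(o,c,P):
    M=np.linalg.inv(pose(o)@c['T_tool_cam']); P=np.array(P,float).reshape(-1,3)@M[:3,:3].T+M[:3,3]
    th=np.arctan2(np.hypot(P[:,0],P[:,1]),P[:,2]); ph=np.arctan2(P[:,1],P[:,0])
    return np.c_[c['cx']+c['fx']*th*np.cos(ph),c['cy']+c['fx']*th*np.sin(ph)]
E
python3 - <<'E'
from h import *
o,w=load('w0'); s=load('s0')[1]; d=load('d0')[1]
np.set_printoptions(precision=4,suppress=True)
print(pose(o))
for p in[(148,17),(211,46),(161,69),(114,86)]: print('tin',wpx2w(o,w,*p,.057))
# tin rim fit from outer rim points
R=np.array([wpx2w(o,w,*p,.028)for p in[(99,70),(245,68),(167,143),(224,10),(115,112),(222,122)]])[:,:2]
A=np.c_[2*R,np.ones(len(R))];x=np.linalg.lstsq(A,(R**2).sum(1),rcond=None)[0];print('rim',x[:2],np.sqrt(x[2]+x[:2]@x[:2]))
k=1.5625
for n,p in dict(A=(157,311),B=(220,267),C=(270,329),blue=(170,368),pink=(312,375)).items(): print(n,px2w(s,p[0]/k,p[1]/k,.054))
print('rimscene',px2w(s,348/k,258/k,.028),px2w(s,461/k,255/k,.028))
for p in [(226,410)]: print('can',px2w(s,p[0]/k,p[1]/k,.11))
i=w['image'][0:150,80:265]
a=cv2.resize(i,None,fx=3,fy=3,interpolation=2); b=cv2.resize(s['image'][160:290,80:230],None,fx=3,fy=3,interpolation=2)
cv2.imwrite('pics/crop.png',np.vstack([cv2.copyMakeBorder(cv2.resize(a,None,fx=.6,fy=.6),0,0,0,467,0),cv2.copyMakeBorder(b[:330],0,0,0,350,0)]) if 0 else cv2.copyMakeBorder(b,0,0,0,0,0))
E
```

```text
[[-0.0001  1.     -0.0017  0.6494]
 [ 1.      0.0001 -0.0001 -0.0001]
 [-0.0001 -0.0017 -1.      0.1918]
 [ 0.      0.      0.      1.    ]]
tin [0.5295 0.1861 0.057 ]
tin [0.6036 0.1441 0.057 ]
tin [0.5468 0.1213 0.057 ]
tin [0.4875 0.107  0.057 ]
rim [0.5475 0.1296] 0.09473394321122426
A [ 0.4907 -0.2704  0.054 ]
B [ 0.4511 -0.1577  0.054 ]
C [ 0.6063 -0.1311  0.054 ]
blue [ 0.6011 -0.2801  0.054 ]
pink [ 0.7092 -0.108   0.054 ]
rimscene [0.5123 0.0412 0.028 ] [0.5997 0.2122 0.028 ]
can [ 0.7376 -0.2294  0.11  ]
```

View pics/crop.png

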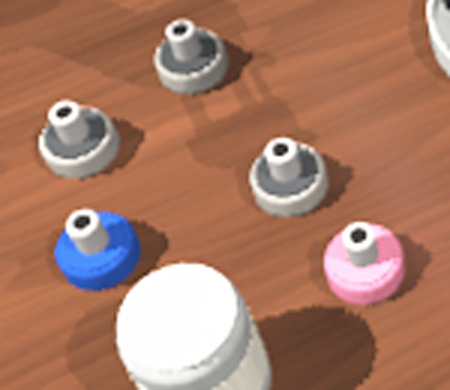

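Only the three grey stones A (.491,-.270), B (.451,-.158) and C (.606,-.131) qualify; blue and pink are excluded. The tin centre is near (.548,.130), and the rim radius fits 95 mm. I'm moving above the tin for a close look.

Call:
{"fn": "servo_tool", "kwargs": {"plan": [[0.45,[1.25,-2.55,1.55],[0,0,0]],[0.45,[1.25,-2.55,1.55],[0,0,0]],[0.45,[1.25,-2.55,1.55],[0,0,0]],[0.45,[1.25,-2.55,1.55],[0,0,0]],[0.45,[0,0,0],[0,0,0]]]}}

```text
time_s: 0.57
tool_pos: [0.5427, 0.0497, 0.124]
tool_rot: [-179.7, 0.1, 89.8]
force: [-1.0, 0.4, -1.2]
grip_width: 0.0613
```

Run:
```python
from h import *
o,w=snap('wrist','w1'); print(o['tool_pos'],o['tool_rot'],o['grip_width'],o['time_s'])
i=cv2.resize(w['image'][0:260,100:420],None,fx=2.3,fy=2.3,interpolation=2); cv2.imwrite('pics/w1c.png',i)
```

```text
[0.54265515 0.04969742 0.12397906] [-1.7971347e+02  9.6379857e-02  8.9798757e+01] 0.06128373076460635 0.5667
```

View pics/w1c.png

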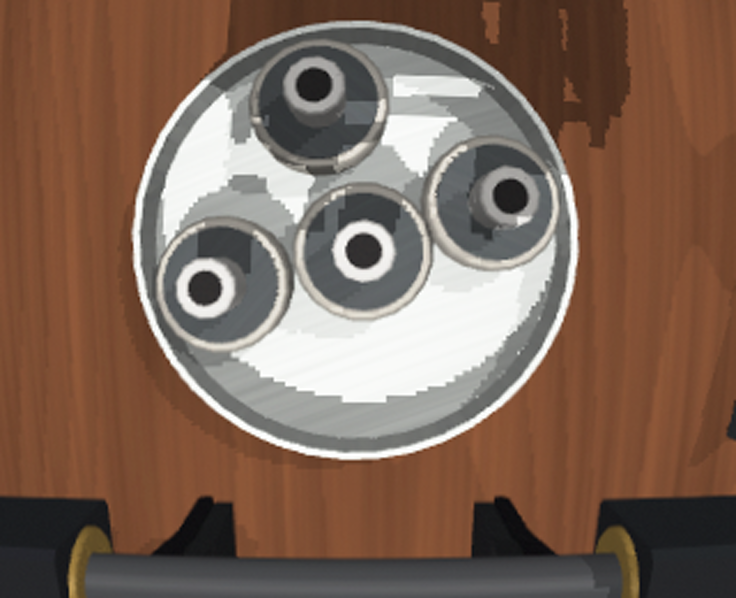

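The close view shows hub holes at crop (315,86), (511,197), (364,251) and (205,289). The outer rim spans x 133–579 and y 20–460.

Run:
```python
from h import *
from scipy.optimize import least_squares
o,w=load('w1'); np.set_printoptions(precision=4,suppress=True); f=lambda p:(100+(p[0]+.5)/2.3-.5,(p[1]+.5)/2.3-.5)
R=np.array([wpx2w(o,w,*f(p),.028)for p in[(133,237),(579,240),(352,460),(357,20)]])[:,:2]
r=least_squares(lambda x:np.hypot(*(R-x[:2]).T)-x[2],[.55,.13,.095]);print('rim',r.x,r.fun)
for n,p in zip('1 2 3 4'.split(),[(315,86),(511,197),(364,251),(205,289)]):
  q=wpx2w(o,w,*f(p),.057)[:2]; d=q-r.x[:2]; print(n,q,d,np.hypot(*d),np.degrees(np.arctan2(d[1],d[0])))
```

```text
rim [0.5439 0.1274 0.0958] [-0. -0.  0.  0.]
1 [0.529  0.1856] [-0.015   0.0582] 0.0601213204215356 104.40952691456648
2 [0.6026 0.1435] [0.0587 0.0161] 0.06084097071748609 15.316747096967848
3 [0.547  0.1217] [ 0.003  -0.0057] 0.0064666083543447675 -61.884259078067515
4 [0.4864 0.1085] [-0.0576 -0.0189] 0.06058985556259346 -161.79728579979562
```

Call:
{"fn": "servo_tool", "kwargs": {"plan": [[0.45,[3.4,-0.34,0],[0,0,0]],[0.45,[3.4,-0.34,0],[0,0,0]],[0.45,[3.4,-0.34,0.5],[0,0,0]],[0.45,[3.4,-0.34,1.5],[0,0,0]],[0.45,[0,0,2],[0,0,0]],[0.45,[0,0,0],[0,0,0]],[0.45,[0,0,0],[0,0,0]]]}}

```text
time_s: 1.2
tool_pos: [0.5431, 0.187, 0.0898]
tool_rot: [179.2, -0.0, 89.2]
force: [-0.4, -1.2, 0.7]
grip_width: 0.0391
```

Call:
{"fn": "servo_tool", "kwargs": {"plan": [[0.45,[-0.1,-0.9,1],[0.8,0,-0.8]],[0.45,[-0.05,-0.5,0.5],[0,0,0]],[0.45,[0,0,0],[0,0,0]]]}}

```text
time_s: 1.45
tool_pos: [0.5314, 0.1829, 0.0759]
tool_rot: [179.9, -0.0, 89.8]
force: [0.6, -0.2, -1.3]
grip_width: 0.0391
```

Call:
{"fn": "servo_tool", "kwargs": {"plan": [[0.45,[0.2,-0.15,1.5],[0,0,0]],[0.45,[0.1,-0.1,1.5],[0,0,0]],[0.45,[0,0,1.2],[0,0,0]],[0.45,[0,0,0],[0,0,0]],[0.45,[0,0,0],[0,0,0]]], "force": 25}}

```text
time_s: 1.87
tool_pos: [0.5321, 0.181, 0.0354]
tool_rot: [179.6, 0.0, 89.4]
force: [-0.1, 0.2, 1.3]
grip_width: 0.0391
```

Call:
{"fn": "servo_tool", "kwargs": {"plan": [[0.45,[0.5,-0.3,0.4],[0.3,0,-0.5]],[0.45,[0.1,-0.1,0.1],[0,0,0]],[0,[0,0,0],[0,0,0]],[0,[0,0,0],[0,0,0]],[0,[0,0,0],[0,0,0]],[0,[0,0,0],[0,0,0]]]}}

```text
time_s: 2.37
tool_pos: [0.53, 0.1878, 0.0329]
tool_rot: [179.7, -0.1, 89.9]
force: [0.3, 0.2, 0.2]
grip_width: 0.0199
```

Call:
{"fn": "servo_tool", "kwargs": {"plan": [[0,[0,0,0],[0,0,0]],[0,[0,0,0],[0,0,0]]]}}

```text
time_s: 2.53
tool_pos: [0.5303, 0.1879, 0.0333]
tool_rot: [179.6, -0.1, 89.9]
force: [0.3, 0.1, -0.7]
grip_width: 0.0072
```

Run:
```python
from h import *
s=snap('scene','s1')[1]; d=snap('side','d1')[1]; o=env.get_obs(); print(o['grip_width'],o['tool_pos'],o['force'])
np.set_printoptions(precision=1,suppress=True)
for c,n in((s,'s'),(d,'d')):
  p=w2px(c,[(.544,.1275,.028),o['tool_pos']]); print(p)
c=lambda im,p:cv2.resize(im[max(0,int(p[1])-50):int(p[1])+70,max(0,int(p[0])-65):int(p[0])+65],(390,360),interpolation=2)
cv2.imwrite('pics/v1.png',np.hstack([c(s['image'],w2px(s,o['tool_pos'])[0]),c(d['image'],w2px(d,o['tool_pos'])[0])]))
```

```text
0.0025411167175706114 [0.53027364 0.18789345 0.03325098] [ 0.59997821  0.22098429 -0.50717342]
[[257.  161.1]
 [273.9 148.7]]
[[208.7 181.2]
 [192.4 164.5]]
```

View pics/v1.png

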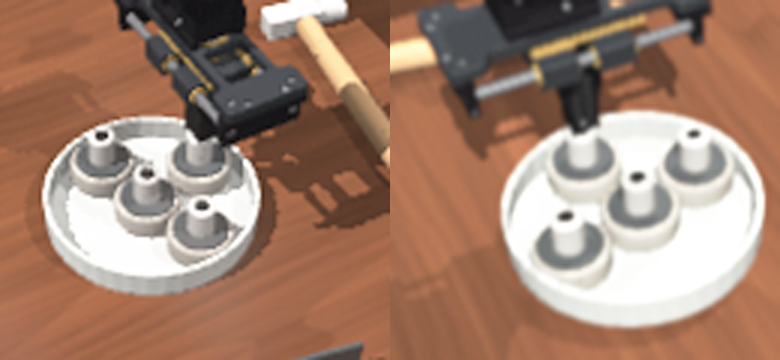

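The jaws shut on nothing. Both views show the fingers behind the hub, so the wrist-camera position is off. I'll cross-check by triangulating from the fixed cameras.

Run:
```python
from h import *
np.set_printoptions(precision=4,suppress=True)
s=load('s1')[1]; d=load('d1')[1]
S=[(242.5,142.5),(257,156),(275.8,166.8)]; D=[(186,186),(209.3,173.3),(228.5,159)]
print('S',*[px2w(s,*p,.057) for p in S]); print('D',*[px2w(d,*p,.057) for p in D])
for c in(s,d):
  R=cv2.Rodrigues(c['rvec'])[0]; print('cam',-R.T@c['tvec'])
# rim by ellipse: scene crop rim outer pts, side crop rim outer pts
from scipy.optimize import least_squares
for c,o0,P in((s,(208,98),[(43,195),(260,195),(150,116)]),(d,(127,114),[(112,205),(375,205),(240,112)])):
  Q=np.array([px2w(c,o0[0]+p[0]/3,o0[1]+p[1]/3,.028)[:2] for p in P]); r=least_squares(lambda x:np.hypot(*(Q-x[:2]).T)-x[2],[.55,.13,.095]); print('rim',r.x)
o,w=load('w0'); o1,w1=load('w1')
for oo,ww in((o,w),(o1,w1)): print(ww2px(oo,ww,[oo['tool_pos']]),oo['time_s'],oo['joint_velocities'])
```

```text
S [0.4891 0.1136 0.057 ] [0.5516 0.1233 0.057 ] [0.6077 0.1466 0.057 ]
D [0.4863 0.1104 0.057 ] [0.5452 0.1224 0.057 ] [0.6015 0.144  0.057 ]
cam [ 1.1422 -0.2062  0.7675]
cam [ 0.3186 -0.4926  0.7177]
rim [0.5477 0.1299 0.0963]
rim [0.5436 0.1288 0.0972]
[[252.8004 215.3679]] 0.1 [-0.0299 -0.0307  0.0341 -0.0387  0.0934 -0.0095  0.0373]
[[252.7934 215.3718]] 0.5667 [ 0.6431  0.8968  1.6736 -4.6053  1.4625 -1.6493  1.0803]
```

Run:
```python
from h import *
np.set_printoptions(precision=4,suppress=True)
s=load('s1')[1]; d=load('d1')[1]
# body-top ellipse centre of S1 and, as check, of S3
print('S body',px2w(s,208+199/3,98+163/3,.027),'S3',px2w(s,208+146/3,98+197/3,.027))
print('D body',px2w(d,127+194/3,114+160/3,.027),'S3',px2w(d,127+246/3,114+208/3,.027))
print('tip px if at z: ',[(z,((w2px(s,(.530,.188,z))[0]-[208,98])*3).round(),((w2px(d,(.530,.188,z))[0]-[127,114])*3+[390,0]).round()) for z in(.033,.057,.065)])
o,w=snap('wrist','w2'); cv2.imwrite('pics/w2c.png',cv2.resize(w['image'][0:300,100:420],None,fx=2,fy=2))
```

```text
S body [0.5377 0.1852 0.027 ] S3 [0.5508 0.1228 0.027 ]
D body [0.5272 0.1864 0.027 ] S3 [0.5423 0.1221 0.027 ]
tip px if at z:  [(0.033, array([198., 152.]), array([586., 152.])), (0.057, array([199., 133.]), array([583., 129.])), (0.065, array([199., 127.]), array([582., 121.]))]
```

View pics/w2c.png

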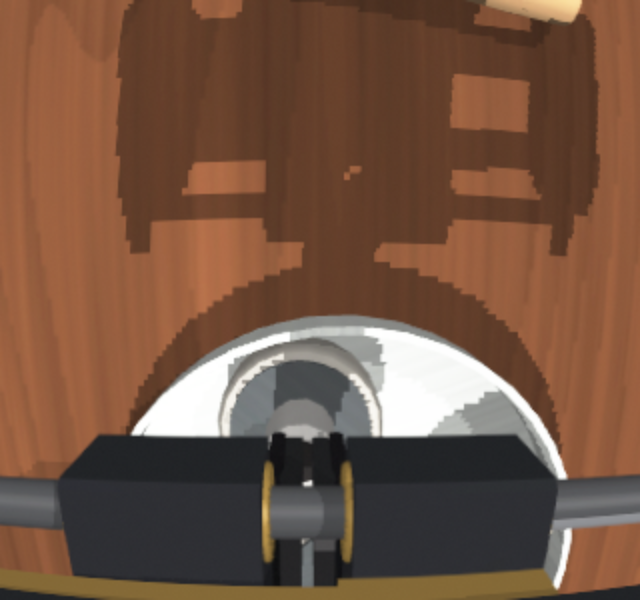

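Run:
```python
from h import *
np.set_printoptions(precision=1,suppress=True)
o,w=load('w2'); M=pose(o)
for t in[(0,0,0),(.0095,0,0),(.0095,0,-.024),(0,0,-.024)]:
  p=ww2px(o,w,[(M@np.r_[t,1])[:3]])[0]; print(t,(p-[100,0])*2)
s=load('s1')[1]['image']; d=load('d1')[1]['image']
cv2.imwrite('pics/v2.png',np.hstack([cv2.resize(s[125:170,250:300],(400,360),interpolation=0),cv2.resize(d[135:180,165:215],(400,360),interpolation=0)]))
```

```text
(0, 0, 0) [305.6 430.7]
(0.0095, 0, 0) [305.6 404.2]
(0.0095, 0, -0.024) [305.4 428.2]
(0, 0, -0.024) [305.5 457.6]
```

View pics/v2.png

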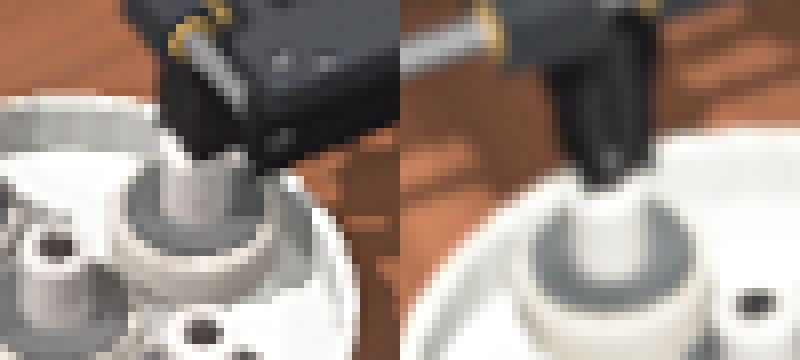

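Scene, side and wrist views all put the real fingertips about 20 mm higher than the stated TCP, just above the hub top. I'll open and descend in small steps, watching the force.

Call:
{"fn": "servo_tool", "kwargs": {"plan": [[0.45,[0,0,-0.5],[0.4,0,0]],[0.45,[0,0,0],[0,0,0]],[0.45,[0,0,0],[0,0,0]],[0.45,[0,0,0],[0,0,0]],[0.45,[0,0,0],[0,0,0]],[0.45,[0,0,0],[0,0,0]],[0.45,[0,0,0],[0,0,0]],[0.45,[0,0,0],[0,0,0]],[0.45,[0,0,0.5],[0,0,0]],[0.45,[0,0,0.5],[0,0,0]],[0.45,[0,0,0.5],[0,0,0]]]}}

```text
time_s: 3.6
tool_pos: [0.5311, 0.1881, 0.0237]
tool_rot: [180.0, -0.1, 89.8]
force: [-0.2, -0.7, -0.2]
grip_width: 0.0387
```

Call:
{"fn": "servo_tool", "kwargs": {"plan": [[0.45,[0,-0.1,0.4],[0,0,0]],[0.45,[0,0,0.4],[0,0,0]],[0.45,[0,0,0.2],[0,0,0]],[0,[0,0,0],[0,0,0]],[0,[0,0,0],[0,0,0]],[0,[0,0,0],[0,0,0]],[0,[0,0,0],[0,0,0]],[0,[0,0,0],[0,0,0]]]}}

```text
time_s: 4.27
tool_pos: [0.5279, 0.1874, 0.0097]
tool_rot: [-179.8, -0.0, 89.9]
force: [-0.5, -0.3, -2.2]
grip_width: 0.0228
```

Call:
{"fn": "servo_tool", "kwargs": {"plan": [[0,[0,0,0],[0,0,0]],[0,[0,0,-0.1],[0,0,0]],[0,[0,1,0],[0,0,0]],[0,[0,1,0],[0,0,0]],[0,[0,1,0],[0,0,0]],[0,[0,0,0],[0,0,0]]]}}

```text
time_s: 4.77
tool_pos: [0.5608, 0.1871, 0.0105]
tool_rot: [-179.8, -0.0, 89.9]
force: [0.5, 0.2, -2.5]
grip_width: 0.0224
```

Call:
{"fn": "servo_tool", "kwargs": {"plan": [[0,[0.3,-0.2,0],[0,0,0]],[0,[0.3,0,0],[0,0,0]],[0,[0,0,0],[0,0,0]]]}}

```text
time_s: 5.02
tool_pos: [0.5596, 0.1887, 0.01]
tool_rot: [-179.7, 0.3, 89.7]
force: [0.4, 0.1, -1.9]
grip_width: 0.0225
```

Call:
{"fn": "servo_tool", "kwargs": {"plan": [[0,[0.5,0,0],[0,0,0]],[0,[0.5,0,0],[0,0,0]]]}}

```text
time_s: 5.18
tool_pos: [0.5595, 0.1898, 0.0106]
tool_rot: [-179.6, 1.0, 89.4]
force: [-2.5, -11.9, 5.7]
grip_width: 0.0227
```

Wall contact at y≈.189 puts the tin centre at y≈.128, which agrees with vision. I'll release stone 1 and go to the middle stone.

Call:
{"fn": "servo_tool", "kwargs": {"plan": [[0,[-0.1,0,0],[-0.4,-1,-0.6]],[0.45,[0,0,0],[0,0,0]],[0.45,[0,0,0],[0,0,0]],[0.45,[0,0,0],[0,0,0]],[0.45,[0,0,-2],[0,0,0]],[0.45,[0,0,-2],[0,0,0]],[0.45,[-2.2,-0.5,0],[0,0,0]],[0.45,[-2.2,-0.5,0],[0,0,0]],[0.45,[-2.2,-0.4,0],[0,0,0]],[0.45,[0,0,0],[0,0,0]],[0.45,[0,0,0],[0,0,0]]]}}

```text
time_s: 6.1
tool_pos: [0.5456, 0.1317, 0.0572]
tool_rot: [179.8, 1.4, 90.4]
force: [-0.1, -0.0, 0.1]
grip_width: 0.039
```

Call:
{"fn": "servo_tool", "kwargs": {"plan": [[0.45,[-0.6,0,0.5],[0,1.4,0.4]],[0.45,[-0.3,0.1,1.3],[0,0,0]],[0.45,[0,0,1.3],[0,0,0]],[0.45,[0,0,0],[0,0,0]]]}}

```text
time_s: 6.43
tool_pos: [0.5489, 0.1269, 0.0275]
tool_rot: [179.5, -0.3, 90.2]
force: [-0.4, -1.1, -0.4]
grip_width: 0.0392
```

Call:
{"fn": "servo_tool", "kwargs": {"plan": [[0.45,[-0.5,-0.2,0.9],[0.4,0,0]],[0.45,[-0.1,-0.1,0.8],[0,0,0]],[0,[0,0,0],[0,0,0]],[0,[0,0,0],[0,0,0]],[0,[0,0,0],[0,0,0]],[0,[0,0,0],[0,0,0]],[0,[0,0,0],[0,0,0]]]}}

```text
time_s: 7.02
tool_pos: [0.5463, 0.1246, 0.0099]
tool_rot: [179.9, -0.4, 90.4]
force: [-0.1, -0.9, -1.8]
grip_width: 0.0226
```

Call:
{"fn": "servo_tool", "kwargs": {"plan": [[0,[0.6,-0.2,-0.1],[0,0,0]],[0,[0.1,0,0],[0,0,0]],[0,[0,0,0],[0,0,0]]]}}

```text
time_s: 7.27
tool_pos: [0.5438, 0.1319, 0.0111]
tool_rot: [179.9, -0.4, 90.4]
force: [-0.3, -1.2, -1.2]
grip_width: 0.0226
```

Call:
{"fn": "servo_tool", "kwargs": {"plan": [[0.45,[0,0,0],[0,0,0]],[0.45,[0,0,0],[0,0,0]],[0.45,[0,0,0],[0,0,0]],[0.45,[0,0,-2.5],[0,0,0]],[0.45,[0,0,-3],[0,-0.4,0]],[0.45,[-2,0,-3],[0,0,0]],[0.45,[-3,0,-2],[0,0,0]],[0.45,[-3,0,0],[0,0,0]],[0.45,[0,0,0],[0,0,0]],[0.45,[0,0,0],[0,0,0]],[0.45,[0,0,0],[0,0,0]]]}}

```text
time_s: 8.18
tool_pos: [0.546, 0.0503, 0.1238]
tool_rot: [179.6, -0.1, 90.6]
force: [0.4, 0.9, -0.5]
grip_width: 0.0388
```

Run:
```python
from h import *
o,w=snap('wrist','w3'); print(o['tool_pos'],o['tool_rot'],o['grip_width'],o['time_s'],abs(o['joint_velocities']).max())
i=cv2.resize(w['image'][0:240,130:380],None,fx=2.5,fy=2.5,interpolation=2); cv2.imwrite('pics/w3c.png',i)
```

```text
[0.54604614 0.05034961 0.12380482] [ 1.79569535e+02 -5.77892391e-02  9.06061144e+01] 0.03882079988030301 8.1833 1.033042054805713
```

View pics/w3c.png

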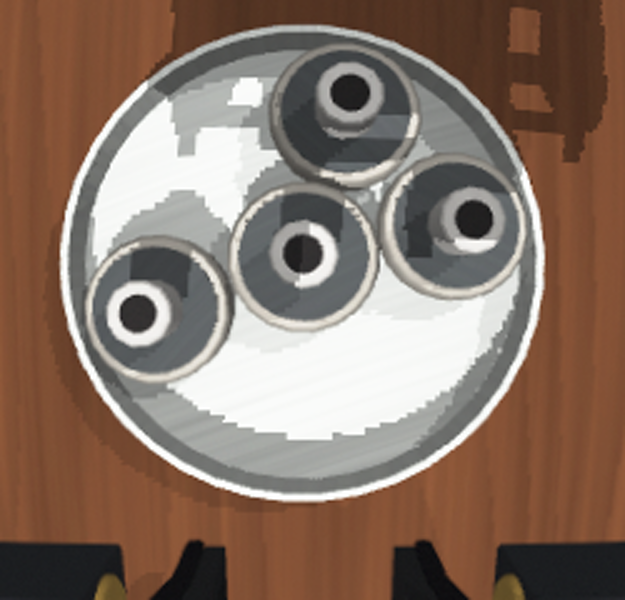

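Close view: hub holes at crop (350,92), (473,220), (303,254) and (137,314). The outer rim spans x 61–545 and y 25–501. Stone 1 is now next to stone 2, and stone 3 is about central.

```bash
cat >> h.py <<'E'
def tin(fn,u0,v0,k,rim,hubs):
    from scipy.optimize import least_squares
    o,w=load(fn); f=lambda p:(u0+(p[0]+.5)/k-.5,v0+(p[1]+.5)/k-.5)
    if rim:
        R=np.array([wpx2w(o,w,*f(p),.028)for p in rim])[:,:2]
        r=least_squares(lambda x:np.hypot(*(R-x[:2]).T)-x[2],[.55,.13,.095]);print('rim',r.x.round(4),r.fun.round(4)); c=r.x[:2]
    else: c=np.array([.5445,.128])
    Q=[wpx2w(o,w,*f(p),.057)[:2]-c for p in hubs]
    for q in Q: print((q+c).round(4),q.round(4),'r',np.hypot(*q).round(4),'ang',np.degrees(np.arctan2(q[1],q[0])).round(1),'d',[np.hypot(*(q-p)).round(4) for p in Q])
E
python3 - <<'E'
from h import *
tin('w3',130,0,2.5,[(61,260),(545,262),(303,25),(303,501)],[(350,92),(473,220),(303,254),(137,314)])
E
```

```text
rim [0.544  0.1275 0.0955] [ 0.0001  0.0001 -0.0001 -0.0001]
[0.5596 0.1871] [0.0156 0.0597] r 0.0617 ang 75.3 d [np.float64(0.0), np.float64(0.0619), np.float64(0.0601), np.float64(0.1076)]
[0.603 0.143] [0.059  0.0155] r 0.061 ang 14.7 d [np.float64(0.0619), np.float64(0.0), np.float64(0.0606), np.float64(0.122)]
[0.544  0.1291] [0.     0.0016] r 0.0016 ang 88.6 d [np.float64(0.0601), np.float64(0.0606), np.float64(0.0), np.float64(0.0615)]
[0.486  0.1087] [-0.058  -0.0188] r 0.061 ang -162.0 d [np.float64(0.1076), np.float64(0.122), np.float64(0.0615), np.float64(0.0)]
```

Call:
{"fn": "servo_tool", "kwargs": {"plan": [[0.45,[-3,-0.2,-0.4],[0,0,0]],[0.45,[-4,-0.2,-0.4],[0,0,0]],[0.45,[-4,-0.2,-0.4],[0,0,0]],[0.45,[-4,-0.2,-0.4],[0,0,0]],[0.45,[-4,-0.2,-0.4],[0,0,0]],[0.45,[-4,-0.2,-0.4],[0,0,0]],[0.45,[-4,-0.2,-0.4],[0,0,0]],[0.45,[-4,-0.2,-0.4],[0,0,0]],[0.45,[-4,-0.2,0],[0,0,0]],[0.45,[-3,-0.2,0],[0,0,0]],[0.45,[-2,-0.2,0],[0,0,0]],[0.45,[-1,-0.2,0],[0,0,0]],[0.45,[0,0,0],[0,0,0]],[0.45,[0,0,0],[0,0,0]],[0.45,[0,0,0],[0,0,0]]]}}

```text
time_s: 9.48
tool_pos: [0.5351, -0.352, 0.1418]
tool_rot: [-179.6, -0.9, 92.8]
force: [-0.2, -1.0, -0.1]
grip_width: 0.0394
```

Run:
```python
from h import *
o,w=snap('wrist','w4'); print(o['tool_pos'],o['tool_rot'],o['time_s'],abs(o['joint_velocities']).max())
print(ww2px(o,w,[(.489,-.270,.054),(.448,-.158,.054),(.602,-.131,.054)]))
cv2.imwrite('pics/w4c.png',cv2.resize(w['image'][0:240,100:420],None,fx=2.4,fy=2.4,interpolation=2))
```

```text
[ 0.53514641 -0.35203943  0.14183906] [-179.62836552   -0.85695736   92.84244127] 9.4833 1.3161241722767205
[[208.7059455   98.37935273]
 [174.79859864  -9.499953  ]
 [331.52029197 -26.15697387]]
```

View pics/w4c.png

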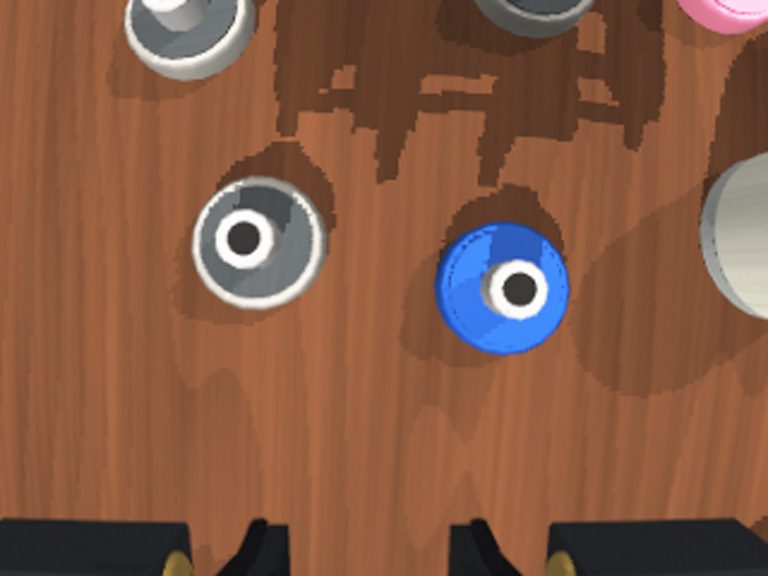

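The wrist view shows grey stone A with its hub hole at crop (243,238), next to the blue one at (520,290). B's body is at (189,16), cut off at the top.

Run:
```python
from h import *
o,w=load('w4'); np.set_printoptions(precision=4,suppress=True); f=lambda p:(100+p[0]/2.4,p[1]/2.4)
for p,z in(((243,238),.054),((520,290),.054),((189,16),.024)): 
  q=wpx2w(o,w,*f(p),z); print(q, 'tool delta cm',100*(pose(o)[:3,:3].T@(q-o['tool_pos'])))
```

```text
[ 0.4819 -0.2709  0.054 ] tool delta cm [ 8.2395 -4.8577  8.9398]
[ 0.5917 -0.2859  0.054 ] tool delta cm [6.1963 6.0343 8.8386]
[ 0.4453 -0.165   0.024 ] tool delta cm [18.9452 -7.9689 12.1205]
```

Call:
{"fn": "servo_tool", "kwargs": {"plan": [[0.45,[0,0,0.5],[-0.4,-0.9,2.8]],[0.45,[2.6,-1.7,1.5],[0,0,0]],[0.45,[2.6,-1.7,2],[0,0,0]],[0.45,[2.6,-1.7,2],[0,0,0]],[0.45,[0,0,1],[0,0,0]],[0.45,[0,0,0],[0,0,0]],[0.45,[0,0,0],[0,0,0]]]}}

```text
time_s: 10.12
tool_pos: [0.4862, -0.2551, 0.0694]
tool_rot: [179.8, -0.2, 91.1]
force: [0.4, -0.1, 0.3]
grip_width: 0.0392
```

Call:
{"fn": "servo_tool", "kwargs": {"plan": [[0.45,[-0.9,-0.3,0.5],[0,0,1.1]],[0.45,[-0.5,-0.1,1.2],[0,0,0]],[0.45,[0,0,1.5],[0,0,0]],[0.45,[0,0,0],[0,0,0]]]}}

```text
time_s: 10.45
tool_pos: [0.4873, -0.273, 0.0394]
tool_rot: [179.3, 0.1, 90.0]
force: [-0.7, 0.2, -0.3]
grip_width: 0.0395
```

Call:
{"fn": "servo_tool", "kwargs": {"plan": [[0.45,[0.1,-0.6,0.8],[0.7,0,0]],[0.45,[0.1,0,1.2],[0,0,0]],[0.45,[0.1,0,0.9],[0,0,0]],[0.45,[0,0,0.3],[0,0,0]],[0,[0,0,0],[0,0,0]],[0,[0,0,0],[0,0,0]],[0,[0,0,0],[0,0,0]],[0,[0,0,0],[0,0,0]],[0,[0,0,0],[0,0,0]]], "force": 30}}

```text
time_s: 11.2
tool_pos: [0.4815, -0.2736, 0.0046]
tool_rot: [-179.9, 0.2, 89.8]
force: [-0.2, -0.4, -2.1]
grip_width: 0.0229
```

Call:
{"fn": "servo_tool", "kwargs": {"plan": [[0,[0,0,-2],[0,0,0]],[0,[0,0,-3],[0,0,0]],[0,[1,0,-3.5],[0,0,0]],[0,[3.5,0.1,0],[0,0,0]],[0,[4,0.1,0],[0,0,0]],[0,[4,0.1,0],[0,0,0]],[0,[4,0.1,0],[0,0,0]],[0,[4,0.1,0],[0,0,0]],[0,[4,0.1,0],[0,0,0]],[0,[4,0.1,0],[0,0,0]],[0,[4,0.1,0],[0,0,0]],[0,[4,0.1,0],[0,0,0]],[0,[3,0.1,0],[0,0,0]],[0,[2,0,0],[0,0,0]],[0,[0,0,0],[0,0,0]],[0,[0,0,0],[0,0,0]]]}}

```text
time_s: 12.53
tool_pos: [0.494, 0.1591, 0.0944]
tool_rot: [179.6, 0.1, 89.5]
force: [0.3, -0.7, -2.1]
grip_width: 0.0226
```

Call:
{"fn": "servo_tool", "kwargs": {"plan": [[0,[0.6,0.5,0.5],[0.4,0,-0.5]],[0,[0.4,0.2,1.5],[0,0,0]],[0,[0.1,0,1.5],[0,0,0]],[0,[0,0,0.5],[0,0,0]],[0,[0,0,0],[0,0,0]]]}}

```text
time_s: 12.95
tool_pos: [0.5042, 0.1662, 0.053]
tool_rot: [179.9, 0.2, 89.7]
force: [-0.5, -0.5, -1.6]
grip_width: 0.0224
```

Call:
{"fn": "servo_tool", "kwargs": {"plan": [[0,[0.2,-0.5,0.6],[0,0,0]],[0,[0.1,0,0.8],[0,0,0]],[0,[0,0,0.2],[0,0,0]],[0,[0,0,0],[0,0,0]]]}}

```text
time_s: 13.28
tool_pos: [0.4999, 0.1667, 0.0361]
tool_rot: [179.9, 0.3, 89.4]
force: [-0.2, 0.5, -1.5]
grip_width: 0.0223
```

Call:
{"fn": "servo_tool", "kwargs": {"plan": [[0,[0.1,-0.05,1],[0,0,0]],[0,[0.1,-0.05,1],[0,0,0]],[0,[0,0,0.5],[0,0,0]],[0,[0,0,0],[0,0,0]]]}}

```text
time_s: 13.62
tool_pos: [0.4997, 0.1688, 0.0095]
tool_rot: [179.7, 0.2, 89.4]
force: [-0.4, 0.3, -1.9]
grip_width: 0.0227
```

Call:
{"fn": "servo_tool", "kwargs": {"plan": [[0,[0,0,0.2],[0,0,0]],[0.45,[0,0,0.1],[0,0,0]],[0.45,[0,0,0],[0,0,0]],[0.45,[0,0,0],[0,0,0]],[0.45,[0,0,-2],[0,0,0]],[0.45,[0,0,-3],[0,0,-0.6]],[0.45,[-2,-0.5,-3],[0,0,0]],[0.45,[-4,-0.5,-2],[0,0,0]],[0.45,[-4,-0.7,-2],[0,0,0]],[0.45,[-4,-0.7,-2],[0,0,0]],[0.45,[-4,-0.7,0],[0,0,0]],[0.45,[-4,-0.7,0],[0,0,0]],[0.45,[-4,-0.7,0],[0,0,0]],[0.45,[-4,-0.7,0],[0,0,0]],[0.45,[-4,-0.4,0],[0,0,0]],[0.45,[-4,-0.2,0],[0,0,0]],[0.45,[0,0,0],[0,0,0]],[0.45,[0,0,0],[0,0,0]],[0.45,[0,0,0],[0,0,0]]]}}

```text
time_s: 15.2
tool_pos: [0.4484, -0.2201, 0.161]
tool_rot: [178.2, 0.4, 90.4]
force: [0.7, -0.5, -0.2]
grip_width: 0.0394
```

Run:
```python
from h import *
o,w=snap('wrist','w5'); print(o['tool_pos'],o['tool_rot'],o['time_s'])
print(ww2px(o,w,[(.444,-.161,.054),(.599,-.133,.054)]))
cv2.imwrite('pics/w5c.png',cv2.resize(w['image'][0:240,100:420],None,fx=2.4,fy=2.4,interpolation=2))
```

```text
[ 0.44836612 -0.22010999  0.16095819] [178.23556529   0.43882     90.38442716] 15.2
[[245.66392563 121.42884257]
 [390.28288697 101.29242007]]
```

View pics/w5c.png

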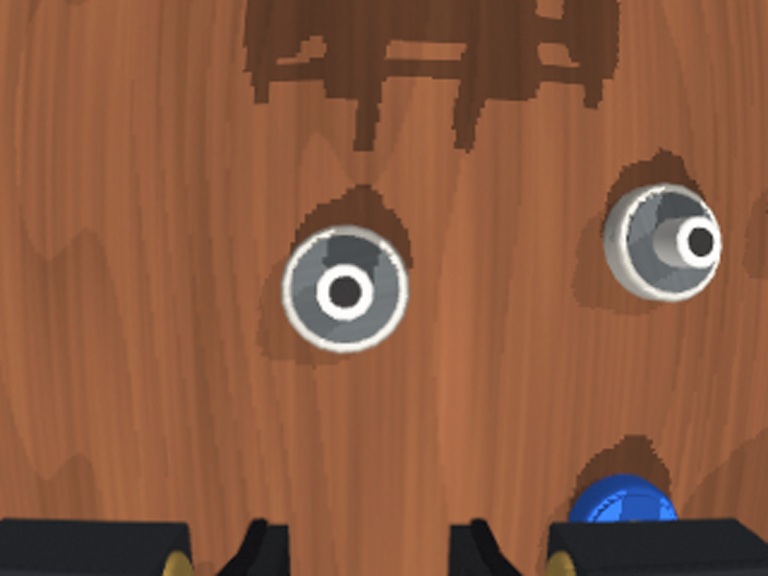

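Stone B's hub hole is at crop (345,292) and C's at (701,242); the blue one is at (625,510).

Run:
```python
from h import *
o,w=load('w5'); np.set_printoptions(precision=4,suppress=True); f=lambda p:(100+p[0]/2.4,p[1]/2.4)
for p in((345,292),(701,242)): print(wpx2w(o,w,*f(p),.054))
```

```text
[ 0.4421 -0.1612  0.054 ]
[ 0.6013 -0.1323  0.054 ]
```

Call:
{"fn": "servo_tool", "kwargs": {"plan": [[0.45,[0.5,0,0.5],[1.8,0.4,0.4]],[0.45,[2.5,-0.4,2.5],[0,0,0]],[0.45,[2.2,-0.3,3],[0,0,0]],[0.45,[0.5,0,2.5],[0,0,0]],[0.45,[0,0,1],[0,0,0]],[0.45,[0,0,0],[0,0,0]],[0.45,[0,0,0],[0,0,0]]]}}

```text
time_s: 15.83
tool_pos: [0.446, -0.1519, 0.0656]
tool_rot: [179.7, 0.0, 90.9]
force: [0.5, 0.3, 0.1]
grip_width: 0.0394
```

Call:
{"fn": "servo_tool", "kwargs": {"plan": [[0.45,[-0.7,-0.5,0.8],[0.3,0,0.9]],[0.45,[-0.3,-0.1,1.2],[0,0,0]],[0.45,[0,0,1.2],[0,0,0]],[0.45,[0,0,0],[0,0,0]]]}}

```text
time_s: 16.17
tool_pos: [0.444, -0.1664, 0.0372]
tool_rot: [179.5, 0.2, 89.8]
force: [1.0, -0.5, -0.2]
grip_width: 0.0392
```

Call:
{"fn": "servo_tool", "kwargs": {"plan": [[0.45,[0.6,-0.2,0.8],[0.5,0,0]],[0.45,[0.2,0,1],[0,0,0]],[0.45,[0.1,0,0.9],[0,0,0]],[0.45,[0,0,0.3],[0,0,0]],[0,[0,0,0],[0,0,0]],[0,[0,0,0],[0,0,0]],[0,[0,0,0],[0,0,0]],[0,[0,0,0],[0,0,0]],[0,[0,0,0],[0,0,0]]]}}

```text
time_s: 16.92
tool_pos: [0.4434, -0.1596, 0.0071]
tool_rot: [179.9, 0.3, 89.5]
force: [0.1, 0.1, -1.8]
grip_width: 0.0227
```

Call:
{"fn": "servo_tool", "kwargs": {"plan": [[0,[0,0,-2],[0,0,0]],[0,[0,0,-3],[0,0,0]],[0,[1,0.5,-2],[0,0,0]],[0,[3.7,1.4,0],[0,0,0]],[0,[3.7,1.4,0],[0,0,0]],[0,[3.7,1.4,0],[0,0,0]],[0,[3.7,1.4,0],[0,0,0]],[0,[3.7,1.4,0],[0,0,0]],[0,[2,1,0],[0,0,0]],[0,[0,0,0],[0,0,0]],[0,[0,0,0],[0,0,0]]]}}

```text
time_s: 17.83
tool_pos: [0.5344, 0.0635, 0.0796]
tool_rot: [179.6, 0.1, 89.1]
force: [0.4, -0.7, -2.2]
grip_width: 0.0224
```

Call:
{"fn": "servo_tool", "kwargs": {"plan": [[0,[0.6,-0.4,0.5],[0.4,0,-0.9]],[0,[0.3,-0.1,1.5],[0,0,0]],[0,[0.2,0,1.3],[0,0,0]],[0,[0,0,0.3],[0,0,0]],[0,[0,0,0],[0,0,0]]]}}

```text
time_s: 18.25
tool_pos: [0.5271, 0.0704, 0.0412]
tool_rot: [-179.8, 0.3, 89.8]
force: [-0.3, -0.9, -1.7]
grip_width: 0.0223
```

Call:
{"fn": "servo_tool", "kwargs": {"plan": [[0,[-0.1,0.4,0.2],[-0.2,0.3,0]],[0,[0,0.1,0.4],[0,0,0]],[0,[0,0,0],[0,0,0]]]}}

```text
time_s: 18.5
tool_pos: [0.5322, 0.0665, 0.0354]
tool_rot: [180.0, 0.0, 89.6]
force: [-0.5, 0.4, -2.3]
grip_width: 0.0228
```

Call:
{"fn": "servo_tool", "kwargs": {"plan": [[0,[0.3,-0.15,0.6],[0,0,0]],[0,[0.1,0,0.7],[0,0,0]],[0,[0,0,0],[0,0,0]]]}}

```text
time_s: 18.75
tool_pos: [0.532, 0.0699, 0.0225]
tool_rot: [179.8, -0.0, 89.5]
force: [-0.4, 0.1, -2.4]
grip_width: 0.0224
```

Call:
{"fn": "servo_tool", "kwargs": {"plan": [[0,[0,0,0.7],[0,0,0]],[0,[0,-0.1,0.5],[0,0,0]],[0,[0,0,0.1],[0,0,0]],[0,[-0.2,-0.2,0],[0,0,0]],[0,[-0.2,-0.2,0],[0,0,0]]]}}

```text
time_s: 19.17
tool_pos: [0.5289, 0.0679, 0.0103]
tool_rot: [179.6, -0.1, 89.7]
force: [2.3, 3.1, -0.8]
grip_width: 0.0227
```

Call:
{"fn": "servo_tool", "kwargs": {"plan": [[0.45,[0,0,0],[0,0,0]],[0.45,[0,0,0],[0,0,0]],[0.45,[0,0,0],[0,0,0]],[0.45,[0,0,-2],[0,0,0]],[0.45,[0,0,-3],[0.4,0,-0.3]],[0.45,[-2,0.5,-1],[0,0,0]],[0.45,[-4,1.5,0],[0,0,0]],[0.45,[-4,1.5,0],[0,0,0]],[0.45,[-4,1.5,0],[0,0,0]],[0.45,[-3,1.5,0],[0,0,0]],[0.45,[-2,0.7,0],[0,0,0]],[0.45,[0,0,0],[0,0,0]],[0.45,[0,0,0],[0,0,0]]]}}

```text
time_s: 20.25
tool_pos: [0.6028, -0.129, 0.0727]
tool_rot: [-180.0, 0.1, 90.3]
force: [-0.3, 0.8, -0.3]
grip_width: 0.039
```

Call:
{"fn": "servo_tool", "kwargs": {"plan": [[0.45,[-0.2,-0.2,1],[0,0,0.3]],[0.45,[0,0,1.5],[0,0,0]],[0.45,[0,0,1.2],[0,0,0]],[0.45,[0,0,0],[0,0,0]]]}}

```text
time_s: 20.58
tool_pos: [0.5995, -0.1274, 0.0329]
tool_rot: [-180.0, 0.0, 90.2]
force: [-0.5, 0.4, 0.2]
grip_width: 0.0392
```

Call:
{"fn": "servo_tool", "kwargs": {"plan": [[0.45,[-0.4,0.1,0.8],[0,0,0.2]],[0.45,[-0.1,0,1],[0,0,0]],[0.45,[0,0,0.7],[0,0,0]],[0,[0,0,0],[0,0,0]],[0,[0,0,0],[0,0,0]],[0,[0,0,0],[0,0,0]],[0,[0,0,0],[0,0,0]],[0,[0,0,0],[0,0,0]]]}}

```text
time_s: 21.25
tool_pos: [0.5998, -0.1284, 0.0046]
tool_rot: [-179.9, -0.1, 90.3]
force: [0.6, 0.3, -0.6]
grip_width: 0.0224
```

Call:
{"fn": "servo_tool", "kwargs": {"plan": [[0,[0,0,-2],[0,0,0]],[0,[0,0,-3],[0,0,0]],[0,[1,0,-2.5],[0,0,0.2]],[0,[3.7,-0.2,0],[0,0,0]],[0,[4,-0.2,0],[0,0,0]],[0,[4,-0.2,0],[0,0,0]],[0,[4,-0.2,0],[0,0,0]],[0,[3,-0.2,0],[0,0,0]],[0,[1.5,-0.1,0],[0,0,0]],[0,[0,0,0],[0,0,0]],[0,[0,0,0],[0,0,0]]]}}

```text
time_s: 22.17
tool_pos: [0.588, 0.0885, 0.0842]
tool_rot: [-179.9, -0.0, 89.6]
force: [0.6, -1.2, -2.1]
grip_width: 0.0226
```

Nearly on target; I'll descend to just above the rim.

Call:
{"fn": "servo_tool", "kwargs": {"plan": [[0,[0,0,1.5],[0,0,-0.4]],[0,[0.1,0,1.7],[0,0,0]],[0,[0.1,0,1.2],[0,0,0]],[0,[0,0,0],[0,0,0]]]}}

```text
time_s: 22.5
tool_pos: [0.5898, 0.0845, 0.0401]
tool_rot: [179.9, 0.1, 89.7]
force: [-0.8, -0.3, -2.2]
grip_width: 0.0228
```

Run:
```python
from h import *
s=snap('scene','s3')[1]; d=snap('side','d3')[1]; o=env.get_obs(); print(o['tool_pos'],o['tool_rot'])
f=lambda im,p:cv2.resize(im[int(p[1])-40:int(p[1])+50,int(p[0])-50:int(p[0])+50],(400,360),interpolation=2)
a,b=w2px(s,(.544,.128,.03))[0],w2px(d,(.544,.128,.03))[0]; print(a,b)
cv2.imwrite('pics/v3.png',np.hstack([f(s['image'],a),f(d['image'],b)]))
```

```text
[0.59127564 0.08464095 0.04222948] [1.79718834e+02 8.94512368e-02 8.96791490e+01]
[257.1408805  160.56492112] [208.56320076 180.42218698]
```

View pics/v3.png

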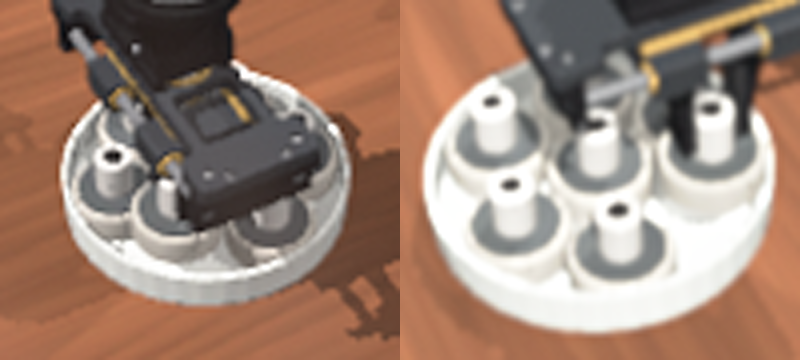

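In the side pane the held stone's hub hole is at (710,108) between the fingers. I'll check its world position.

Run:
```python
from h import *
np.set_printoptions(precision=4,suppress=True)
d=load('d3')[1]; f=lambda x,y:(158+(x-400)/4,140+y/4)
for n,p,z in(('held',(710,108),.0895),('S3',(599,125),.057),('S4',(492,102),.057),('6a',(512,184),.057),('6b',(618,210),.057)): print(n,px2w(d,*f(*p),z))
for n,P in(('C held',(.590,.081,.0895)),('S2',(.603,.143,.057)),('S3',(.544,.129,.057))): print(n,(w2px(d,P)[0]-[158,140])*4+[400,0])
```

```text
held [0.5902 0.0842 0.0895]
S3 [0.5447 0.1297 0.057 ]
S4 [0.4994 0.1729 0.057 ]
6a [0.4863 0.1104 0.057 ]
6b [0.5284 0.0681 0.057 ]
C held [712.3612 111.9716]
S2 [685.13    76.3067]
S3 [598.3474 126.2356]
```

Call:
{"fn": "servo_tool", "kwargs": {"plan": [[0,[0.2,-0.3,0.5],[0.2,0,0]],[0,[0.1,0,0.5],[0,0,0]],[0,[0,0,0],[0,0,0]]]}}

```text
time_s: 22.85
tool_pos: [0.5902, 0.0862, 0.0338]
tool_rot: [179.7, 0.1, 89.5]
force: [-0.3, -0.2, -2.1]
grip_width: 0.0228
```

Call:
{"fn": "servo_tool", "kwargs": {"plan": [[0,[0.1,-0.25,0.7],[0,0,0]],[0,[0.05,-0.1,0.6],[0,0,0]],[0,[0,0,0.3],[0,0,0]]]}}

```text
time_s: 23.1
tool_pos: [0.5894, 0.0924, 0.0225]
tool_rot: [179.3, -0.2, 89.6]
force: [-1.4, -1.7, 1.0]
grip_width: 0.0225
```

Call:
{"fn": "servo_tool", "kwargs": {"plan": [[0,[-0.5,0,-0.1],[0.5,0,0]],[0,[0,0,0],[0,0,0]]]}}

```text
time_s: 23.27
tool_pos: [0.5879, 0.0904, 0.0231]
tool_rot: [180.0, -0.4, 89.8]
force: [-0.8, 1.5, -1.0]
grip_width: 0.0225
```

Call:
{"fn": "servo_tool", "kwargs": {"plan": [[0,[-0.4,0.05,0],[0,-0.3,0]],[0,[0,0,0],[0,0,0]]]}}

```text
time_s: 23.43
tool_pos: [0.5872, 0.0895, 0.0226]
tool_rot: [-179.9, -0.3, 89.9]
force: [-0.5, 2.2, -3.4]
grip_width: 0.022
```

Call:
{"fn": "servo_tool", "kwargs": {"plan": [[0,[-0.2,0,0.5],[0,0,0]],[0,[-0.1,0,0.5],[0,0,0]],[0,[0,0,0.5],[0,0,0]]]}}

```text
time_s: 23.68
tool_pos: [0.5863, 0.0883, 0.0078]
tool_rot: [-179.8, -0.4, 89.9]
force: [-3.7, -8.4, 29.1]
grip_width: 0.0222
```

It reached floor height (.0078 against .0076 expected), pressing on the floor. I'll release and take a last look.

Call:
{"fn": "servo_tool", "kwargs": {"plan": [[0,[0,0,-0.05],[0,0,0]],[0.45,[0,0,0],[0,0,0]],[0.45,[0,0,0],[0,0,0]],[0.45,[0,0,0],[0,0,0]],[0.45,[0,0,-2],[0,0,0]],[0.45,[0,0,-3],[0,0,0]],[0.45,[-1,-1.5,-3],[0,0,0]],[0.45,[-2,-1.5,-2.5],[0,0,0]],[0.45,[-1,-1,0],[0,0,0]],[0.45,[0,0,0],[0,0,0]],[0.45,[0,0,0],[0,0,0]],[0.45,[0,0,0],[0,0,0]]]}}

```text
time_s: 24.68
tool_pos: [0.5496, 0.0353, 0.1155]
tool_rot: [179.8, 0.3, 89.5]
force: [1.1, 0.8, -0.1]
grip_width: 0.0393
```

Run:
```python
from h import *
o,w=snap('wrist','w6'); s=snap('scene','s4')[1]; d=snap('side','d4')[1]; print(o['tool_pos'],o['tool_rot'],o['time_s'],o['force'])
a=cv2.resize(w['image'][0:240,130:380],(500,480),interpolation=2)
b=w2px(s,(.544,.128,.03))[0].astype(int); e=w2px(d,(.544,.128,.03))[0].astype(int); print(b,e)
g=lambda im,p:cv2.resize(im[p[1]-40:p[1]+40,p[0]-50:p[0]+50],(300,240),interpolation=2)
cv2.imwrite('pics/fin.png',np.hstack([a,np.vstack([g(s['image'],b),g(d['image'],e)])]))
```

```text
[0.54961182 0.03527914 0.1154515 ] [179.76354137   0.26620107  89.46944821] 24.6833 [ 1.1254522   0.84725294 -0.11673073]
[257 160] [208 180]
```

View pics/fin.png

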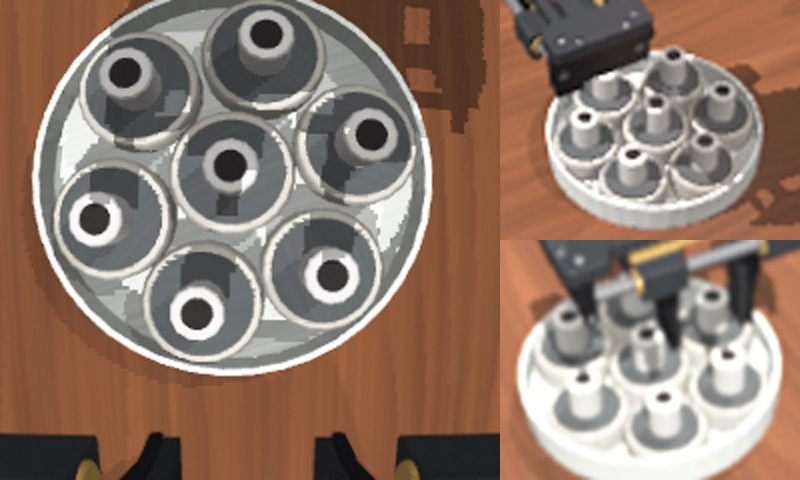

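All seven stand in the tin: hub holes at (125,74), (267,34), (371,135), (231,166), (95,220), (197,313) and (331,276). I'll check the spacings for overlap.

Run:
```python
from h import *
tin('w6',130,0,2.0,None,[(231,166),(371,135),(267,34),(125,74),(95,220),(197,313),(331,276)])
```

```text
[0.5445 0.1291] [-0.      0.0011] r 0.0011 ang 90.3 d [np.float64(0.0), np.float64(0.0603), np.float64(0.06), np.float64(0.061), np.float64(0.0615), np.float64(0.0637), np.float64(0.0623)]
[0.6031 0.1432] [0.0586 0.0152] r 0.0606 ang 14.5 d [np.float64(0.0603), np.float64(0.0), np.float64(0.0615), np.float64(0.1066), np.float64(0.1216), np.float64(0.106), np.float64(0.0629)]
[0.56  0.187] [0.0155 0.059 ] r 0.061 ang 75.3 d [np.float64(0.06), np.float64(0.0615), np.float64(0.0), np.float64(0.0618), np.float64(0.1076), np.float64(0.1237), np.float64(0.1076)]
[0.5003 0.1711] [-0.0442  0.0431] r 0.0618 ang 135.7 d [np.float64(0.061), np.float64(0.1066), np.float64(0.0618), np.float64(0.0), np.float64(0.0643), np.float64(0.1079), np.float64(0.1233)]
[0.4866 0.1084] [-0.0579 -0.0196] r 0.0612 ang -161.3 d [np.float64(0.0615), np.float64(0.1216), np.float64(0.1076), np.float64(0.0643), np.float64(0.0), np.float64(0.0593), np.float64(0.1028)]
[0.5292 0.0672] [-0.0153 -0.0608] r 0.0627 ang -104.1 d [np.float64(0.0637), np.float64(0.106), np.float64(0.1237), np.float64(0.1079), np.float64(0.0593), np.float64(0.0), np.float64(0.0589)]
[0.5861 0.0826] [ 0.0416 -0.0454] r 0.0616 ang -47.5 d [np.float64(0.0623), np.float64(0.0629), np.float64(0.1076), np.float64(0.1233), np.float64(0.1028), np.float64(0.0589), np.float64(0.0)]
```

B–C measures 58.9 mm and S4–B 59.3 mm, about 1 mm under contact. That's within measuring error, but C has 2.9 mm of slack towards its other neighbour. I'll regrip C and nudge it away to be sure it stands flat.

Call:
{"fn": "servo_tool", "kwargs": {"plan": [[0.45,[1.7,1.2,0],[0.2,0.3,-0.5]],[0.45,[1.7,1.2,0.5],[0,0,0]],[0.45,[1.3,1.2,1.5],[0,0,0]],[0.45,[0.2,0,2],[0,0,0]],[0.45,[0,0,0.5],[0,0,0]],[0.45,[0,0,0],[0,0,0]]]}}

```text
time_s: 25.33
tool_pos: [0.5865, 0.0911, 0.0633]
tool_rot: [-179.6, -0.1, 90.3]
force: [0.5, -0.3, 0.7]
grip_width: 0.0393
```

Call:
{"fn": "servo_tool", "kwargs": {"plan": [[0.45,[-0.5,0,1],[-0.3,0,0.3]],[0.45,[-0.2,0,1.3],[0,0,0]],[0.45,[0,0,0.8],[0,0,0]],[0.45,[0,0,0],[0,0,0]]]}}

```text
time_s: 25.67
tool_pos: [0.586, 0.084, 0.0306]
tool_rot: [-179.8, -0.1, 90.1]
force: [0.1, -0.0, -0.7]
grip_width: 0.039
```

Call:
{"fn": "servo_tool", "kwargs": {"plan": [[0.45,[0,0,1],[-0.2,0,0]],[0.45,[0,0,0.9],[0,0,0]],[0.45,[0,0,0.2],[0,0,0]],[0,[0,0,0],[0,0,0]],[0,[0,0,0],[0,0,0]],[0,[0,0,0],[0,0,0]],[0,[0,0,0],[0,0,0]],[0,[0,0,0],[0,0,0]]]}}

```text
time_s: 26.33
tool_pos: [0.5866, 0.0839, 0.0087]
tool_rot: [179.9, -0.1, 90.0]
force: [-0.6, 0.4, -1.9]
grip_width: 0.0229
```

Call:
{"fn": "servo_tool", "kwargs": {"plan": [[0,[0.2,0.3,0],[0,0,0]],[0,[0.1,0.1,0.1],[0,0,0]],[0,[0,0,0.3],[0,0,0]]]}}

```text
time_s: 26.58
tool_pos: [0.5874, 0.0847, 0.0085]
tool_rot: [-179.6, 0.1, 89.9]
force: [-10.4, -0.9, 27.2]
grip_width: 0.0225
```

Call:
{"fn": "servo_tool", "kwargs": {"plan": [[0,[0,0,-0.1],[-0.4,0,0]],[0.45,[0,0,0],[0,0,0]],[0.45,[0,0,0],[0,0,0]],[0.45,[0,0,0],[0,0,0]],[0.45,[0,0,-2],[0,0,0]],[0.45,[0,0,-3],[0,0,0]],[0.45,[-1,-1.5,-3],[0,0,0]],[0.45,[-2,-1.5,-2.5],[0,0,0]],[0.45,[-1,-1,0],[0,0,0]],[0.45,[0,0,0],[0,0,0]],[0.45,[0,0,0],[0,0,0]],[0.45,[0,0,0],[0,0,0]]]}}

```text
time_s: 27.58
tool_pos: [0.5484, 0.0455, 0.1184]
tool_rot: [179.8, 0.0, 90.0]
force: [0.2, -0.1, 0.6]
grip_width: 0.0395
```

Run:
```python
from h import *
o,w=snap('wrist','w7'); d=snap('side','d5')
print(o['tool_pos'],o['time_s'])
g=cv2.cvtColor(w['image'],cv2.COLOR_BGR2GRAY); H=[]
for P in[(.5445,.1291),(.6031,.1432),(.56,.187),(.5003,.1711),(.4866,.1084),(.5292,.0672),(.5875,.0835)]:
    u,v=ww2px(o,w,[(*P,.057)])[0].round().astype(int); y,x=max(v-9,0),u-9; n,l,st,c=cv2.connectedComponentsWithStats((g[y:v+10,x:u+10]<55).astype('uint8'))
    i=min((k for k in range(1,n) if st[k,4]>20),key=lambda k:np.hypot(*(c[k]-[9,v-y])));H.append((x+c[i][0],y+c[i][1])); print(H[-1],st[i,4])
tin('w7',0,0,1.,None,H)
```

```text
[0.54839894 0.04546458 0.11840569] 27.5833
(np.float64(246.63576158940398), np.float64(94.58278145695364)) 151
(np.float64(317.29940119760477), np.float64(79.94011976047904)) 167
(np.float64(265.9585798816568), np.float64(29.23076923076923)) 169
(np.float64(195.69230769230768), np.float64(47.662721893491124)) 169
(np.float64(180.4558823529412), np.float64(118.33823529411765)) 68Traceback (most recent call last):
  File "<stdin>", line 7, in <module>
ValueError: min() iterable argument is empty
```

Run:
```python
from h import *
o,w=load('w7')
g=cv2.cvtColor(w['image'],cv2.COLOR_BGR2GRAY); H=[]
for P in[(.5445,.1291),(.6031,.1432),(.56,.187),(.5003,.1711),(.4866,.1084),(.5292,.0672),(.5875,.0835)]:
    u,v=ww2px(o,w,[(*P,.057)])[0].round().astype(int); y,x=max(v-9,0),u-9
    for t in(55,65,75,90):
        n,l,st,c=cv2.connectedComponentsWithStats((g[y:v+10,x:u+10]<t).astype('uint8')); K=[k for k in range(1,n) if 110<st[k,4]<200]
        if K: break
    i=min(K,key=lambda k:np.hypot(*(c[k]-[9,v-y])));H.append((x+c[i][0],y+c[i][1])); print(np.round(H[-1],1),st[i,4],t)
tin('w7',0,0,1.,None,H)
```

```text
[246.6  94.6] 151 55
[317.3  79.9] 167 55
[266.   29.2] 169 55
[195.7  47.7] 169 55
[180.5 120.4] 163 65
[229.9 167.4] 162 65
[298.6 148.2] 162 65
[0.5434 0.1296] [-0.0011  0.0016] r 0.002 ang 124.9 d [np.float64(0.0), np.float64(0.0615), np.float64(0.0597), np.float64(0.0604), np.float64(0.0606), np.float64(0.0641), np.float64(0.0637)]
[0.6033 0.1436] [0.0588 0.0156] r 0.0608 ang 14.8 d [np.float64(0.0615), np.float64(0.0), np.float64(0.0616), np.float64(0.107), np.float64(0.122), np.float64(0.1068), np.float64(0.0614)]
[0.5596 0.1871] [0.0151 0.0591] r 0.061 ang 75.6 d [np.float64(0.0597), np.float64(0.0616), np.float64(0.0), np.float64(0.0614), np.float64(0.1072), np.float64(0.1238), np.float64(0.1068)]
[0.5001 0.1718] [-0.0444  0.0438] r 0.0624 ang 135.3 d [np.float64(0.0604), np.float64(0.107), np.float64(0.0614), np.float64(0.0), np.float64(0.0645), np.float64(0.1085), np.float64(0.1241)]
[0.4864 0.1088] [-0.0581 -0.0192] r 0.0612 ang -161.7 d [np.float64(0.0606), np.float64(0.122), np.float64(0.1072), np.float64(0.0645), np.float64(0.0), np.float64(0.0593), np.float64(0.1045)]
[0.5287 0.0672] [-0.0158 -0.0608] r 0.0629 ang -104.6 d [np.float64(0.0641), np.float64(0.1068), np.float64(0.1238), np.float64(0.1085), np.float64(0.0593), np.float64(0.0), np.float64(0.0616)]
[0.5879 0.0841] [ 0.0434 -0.0439] r 0.0617 ang -45.3 d [np.float64(0.0637), np.float64(0.0614), np.float64(0.1068), np.float64(0.1241), np.float64(0.1045), np.float64(0.0616), np.float64(0.0)]
```

```bash
python3 -c "
from cell import env
print(env.sign_off())"
```

```text
the job is handed in; nothing more can be done
None
```

All seven stones are in the tin, six in a ring round one in the middle, and the job was handed in at about 28 s of the 72 s allowed.

- **What I did:** I closed up the stones already in the tin by sliding one along the wall and moving one to the centre. Then I set the three grey bench stones into the freed slots. The last stone I regripped and nudged about 1–2 mm for clearance.
- **Placement:** The final wrist picture puts the middle stone 2 mm off centre and the six at radii of 61–63 mm, where the wall limit is 62.5 mm. They stand at about 15, 76, 135, 198, 255 and 315°.
- **Flat on the floor:** The last two bench stones stopped within 0.5 mm of the floor height I worked out from picking them up. The first was last read about 2 mm above it, just before a final small lowering and release.
- **Checks that disagreed:** Two neighbouring spacings measured 59.3 and 59.7 mm and one radius 62.9 mm, though touching is 60 mm and the wall limit 62.5 mm. I take these as measuring error of under 1 mm. I could not measure tilt directly.
- **Fingertip height:** The fingertips sat about 20 mm higher than the stated tool point, so the first grasp closed on nothing and moved nothing. I allowed for this in every later grasp.
- **Left alone:** I never reached for the hammer, can, angle iron or the pink and blue look-alikes, but did not measure them again at the end.

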